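# Raise the fume cabinet sash to its working height

## Robot

A 6-joint arm with a two-finger parallel gripper is mounted at the origin on the work surface. World frame = base frame: x ahead of the robot, y to its left, z up, the work surface at z = 0. Lengths are in m, angles in rad, forces in N, time in s.
With the tool pointing down it reaches from about 0.35 to 0.975 m from the base axis. Payload 4.9 kg.
Tool frame: the origin (TCP) lies midway between the tips of the shut fingers; the grasp point (between the pads) lies 19 mm behind it; z points along the fingers, y is the direction in which the jaws open and shut (so a half turn about z gives the same grasp; the last joint's range is limited). The gripper opens to 85 mm and grips with 20 to 120 N. Pads are 22 mm wide; open, the fingers measure 114 mm over their backs; the gripper's body (76 mm by 85 mm) begins 54 mm behind the grasp point. The pads swing forward as they close: fully open they stand 13 mm farther back than shut.
Start: joints at [1.193, 0.053, 1.613, -0, 1.476, -0.119], TCP at [0.16, 0.604, 0.231] pointing down, gripper open.
Joint ranges: [-3.01, 3.01], [-1.01, 2.22], [0.06, 2.58], [-1.02, 4.17], [0.09, 2.62], [-3.14, 3.14]. Speed limits (rad/s): [2.57, 2.57, 3.14, 3.14, 3.14, 3.14].

## Interface

Orientations are given as a unit quaternion [w, x, y, z].
In Python, from plant import state, grab_frame, camera_info, job_done, cut_out gives the robot as it stands.
- The arm moves only by the tool step_arm, never from a script. Its argument "moves" is a list of rows, each a list of 7 numbers: the shift along the tool's x, y, z in m, then the turn, a rotation vector about the tool's x, y, z in rad, then the finger opening in m, from 0 to 0.0854. A call has 1 to 8 rows; each row shifts and turns the commanded pose from where the row before left it, along the tool's axes as they then stand; what a row does not reach is not made up. A row lasts 1/10 s, in which the tool goes at most 50 mm and 8.59 degrees, less where a joint would pass 70% of its speed; a pose out of reach is approached as far as the arm can. A call is refused whole if a number of a shift passes 0.05 or a number of a turn 0.15, either way. A call with a gripper value outside its range is refused whole. The fingers move at their own pace and stop on an object; the grip force is fixed at half the most. Time passes only in rows, so rows that do not move let the fingers close. It gives the time, the measured TCP pose, the force and the opening at its end, in the units of the state.
- state(): the state, without advancing time (a new reading comes with each control period).
- grab_frame(name): name is "scene" or "top" or "wrist"; returns (picture, depth): 384x512x3 uint8, red, green, blue; 384x512 float32, m along the optical axis (not along the pixel's ray), 0 where there is no reading.
- camera_info(name): a dict with "intrinsics" (3x3 intrinsics, pixels), "dist_coeffs" ([k1, k2, p1, p2, k3] as OpenCV has them; the pictures are not rectified), "world_from_camera" (4x4, takes a point from camera to world coordinates). Camera axes: x right, y down, z forward; pixel columns grow to the right and rows downward; lengths in m; the calibration is good to about 2 mm. A picture is of the moment at which its call begins: read the wrist's pose just before it. camera_info takes no time and is no camera call; for the wrist camera it gives the pose at the moment of the call.
- job_done(): hands the job in, once; it reports no verdict.
Trained networks look in the newest picture that a camera, given by its name, has taken for a name from the list of things; names that differ only in an ending like _2 or _b are one class to them, and where a whole thing is asked for, a point or a joint stands for the part that bears it (a point fixed in the world has none). Each returns a list of dicts, best first, with "conf" (0 to 1); they miss things now and then, are a little off and sometimes report something else, mostly with a low value. They report only what shows in the picture. A call takes as long as a camera call.
- cut_out(camera, query): "mask" (384x512 bool, what is visible of it) and "point" ([column, row] in pixels, amid what is visible of it).
The state is a dict: "time": time; "joint_pos": joint angles; "joint_vel": joint speeds; "joint_efforts": joint torques, N m; "tool_pos": TCP position; "tool_rot": TCP orientation; "contact_force": force on the tool from outside, world axes, zero at the start; "ft_torque": the same for the moment, N m; "gripper_width": opening from 0.0 (shut) to 1.0 (fully open).
Only numpy, scipy, OpenCV 4.12 (cv2) and the standard library are available. Lean on these libraries where they do the work, as an engineer would, in place of code of your own. Each camera call takes 0.05 s, during which the arm holds its last target.

## Task

Get the solder-fume cabinet ready for work: push its sliding window up from beneath the blue lip, without pinching the lip, until the underside of the lip is level with the points of the green clips on the jambs, then take the hand away and leave it standing there. Never let the lip rise past the red clips. Nothing is to be picked up: leave the things standing about, some close in front of the window, where they are.

Things in the scene. Friction and masses are not known exactly. Their poses are not given: they have to be found in the camera images.
- hood: bench-top solder-fume cabinet, fixed, 600 mm wide, 650 mm tall, clear panes in an aluminium frame. Origin: on the table under the middle of the sliding window; x points into the cabinet, away from the user; y along the window; z up. Jambs 50 mm wide at y = -300..-250 and 250..300 mm, front faces at x = -15 mm. A sill 22 mm high along the front reaches out to x = -31 mm
- sash (a joint): height in m of the counterweighted sliding window (sash) above shut, growing upward, 0 to 0.297; at 0 the underside of its lip is 30 mm above the table. The sash is balanced: it takes about 3 N (at most 5 N) to move it either way, and it stays where it is left, coasting about 1 mm after a push at 50 mm/s, 4 mm at 100 mm/s
- lip_edge (a point): middle of the front edge of the blue lip, at the height of its flat underside; moves with the sash. The lip is a bar along the foot of the sash, 237 mm to each side of this point along the cabinet's y, 45 mm deep from its rounded front edge (cabinet x = -45 mm) to the pane, 10 mm thick plus a 3 mm black rubber strip on top. Below it is open down to the sill. Push it anywhere along its length
- green_mark (a point): point of the green clip on the left jamb: the working height of the lip's underside. The green clips are 12 mm high bands round both jambs at one height, their points towards the lip; they are fixed for the run, 200 to 285 mm above the table
- red_mark (a point): point of the red clip on the left jamb, as the green one but 320 mm above the table: the height that the lip's underside must not pass
- flux_mid (a point): yellow dropper bottle standing in front of the window, 44 mm across, 112 mm tall to its spout; this point lies on its axis 50 mm above the table. Loose and light: leave it alone
- reel_mid (a point): blue reel of solder lying flat in front of the window, 54 mm across, 34 mm tall; this point is its centre. Loose, leave it alone
- tin_mid (a point): flat round steel tin with a red lid in front of the window, 52 mm across, 22 mm tall; this point is its centre. Loose, leave it alone
- meter_mid (a point): orange hand-held meter lying on its back, 170 by 80 by 36 mm; this point is its centre. Leave it alone
- detector_mid (a point): upright aluminium detector cylinder, 60 mm across, 114 mm tall; this point is its centre. Leave it alone
- mouse_mid (a point): black computer mouse, 100 by 58 by 30 mm; this point is its centre. Leave it alone
- driver_grip (a point): screwdriver lying on the table; this point is in the middle of its handle. Leave it alone

How it is judged:
By the outcome, as a careful person would: the job done as asked, in the order asked, and still so for the second after the job is handed in, with the robot touching nothing.
It also fails if it takes over 48 s, if anything falls off the work surface, if the arm or the gripper's body presses on something with over 40 N, if the wrist force passes 120 N, or if a joint passes its speed limit or range.

## Working session

There is one attempt and no reset: what is moved stays moved. The work goes in short steps, Python scripts to look and compute and a tool call to move; the robot and the scene stay as the last step left them, time stands still between calls to the robot, and variables do not carry over. Pictures are saved under pics/ and viewed, and the job is handed in when it is done.

Besides the shell and the picture viewer there is one more tool, called after "Emit:" as name([rows], argument=value, ...), one row to a line, values as JSON. step_arm: Moves the arm, as the interface text tells. Its arguments: {"type":"object","properties":{"moves":{"type":"array"}},"required":["moves"]}

```bash
mkdir -p pics; ls; cat > h.py <<'E'
import numpy as np, cv2
from plant import *
def save(n,p): cv2.imwrite('pics/'+n,cv2.cvtColor(p,cv2.COLOR_RGB2BGR))
def ray(ci,u,v):
    K=np.array(ci["intrinsics"]);d=np.array(ci["dist_coeffs"])
    p=cv2.undistortPoints(np.array([[[u,v]]],float),K,d)[0,0]
    return np.array([p[0],p[1],1.])
def pix(ci,depth,u,v):
    T=np.array(ci["world_from_camera"]);z=depth[int(round(v)),int(round(u))]
    return (T@np.r_[ray(ci,u,v)*z,1])[:3],z
def cloud(ci,depth,mask=None):
    m=depth>0
    if mask is not None:m&=mask
    v,u=np.nonzero(m)
    K=np.array(ci["intrinsics"]);d=np.array(ci["dist_coeffs"])
    p=cv2.undistortPoints(np.stack([u,v],-1)[:,None].astype(float),K,d)[:,0]
    z=depth[v,u]
    P=np.c_[p*z[:,None],z]
    T=np.array(ci["world_from_camera"])
    return P@T[:3,:3].T+T[:3,3],u,v
def proj(ci,X):
    T=np.linalg.inv(np.array(ci["world_from_camera"]))
    X=np.atleast_2d(X)@T[:3,:3].T+T[:3,3]
    return cv2.projectPoints(X,np.zeros(3),np.zeros(3),np.array(ci["intrinsics"]),np.array(ci["dist_coeffs"]))[0][:,0]
E
python3 - <<'E'
from h import *
for c in ["scene","top","wrist"]:
    p,d=grab_frame(c); save(c+'0.png',p); np.save('pics/'+c+'0.npy',d)
    ci=camera_info(c); print(c,np.round(ci["world_from_camera"],3).tolist(),np.round(ci["intrinsics"],1).tolist())
print(state())
E
```

```text
pics
scene [[-0.874, -0.37, 0.315, 0.176], [-0.486, 0.658, -0.575, 0.561], [0.005, -0.656, -0.755, 0.927], [0.0, 0.0, 0.0, 1.0]] [[352.3, 0.0, 254.8], [0.0, 352.3, 190.3], [0.0, 0.0, 1.0]]
top [[0.013, -0.99, 0.143, 0.367], [-1.0, -0.014, -0.01, 0.011], [0.012, -0.142, -0.99, 1.227], [0.0, 0.0, 0.0, 1.0]] [[360.1, 0.0, 253.6], [0.0, 360.1, 187.5], [0.0, 0.0, 1.0]]
wrist [[0.256, 0.933, 0.253, 0.096], [0.967, -0.246, -0.069, 0.62], [-0.002, 0.262, -0.965, 0.373], [0.0, 0.0, 0.0, 1.0]] [[314.3, 0.0, 253.4], [0.0, 314.3, 191.8], [0.0, 0.0, 1.0]]
{'time': 0.15, 'joint_pos': array([ 1.19300358e+00,  5.32492593e-02,  1.61398315e+00, -1.29739938e-05,
        1.47601595e+00, -1.18991881e-01]), 'joint_vel': array([ 0.00032528, -0.00129576, -0.00389678, -0.00185482,  0.00062528,
        0.0009584 ]), 'joint_efforts': array([ 5.79683692e-04, -3.94238734e+01, -3.70724380e+01, -9.66600624e-05,
        4.62903306e-03, -3.28742567e-05]), 'tool_pos': array([0.15976593, 0.60372473, 0.23031541]), 'tool_rot': array([-1.97265725e-04,  1.29038952e-01,  9.91639180e-01, -8.04035257e-04]), 'contact_force': array([ 0.12404857,  1.13543387, -0.53958463]), 'ft_torque': array([-0.00653466, -0.01208587, -0.01749199]), 'gripper_width': 1.0011436071853266}
```

View pics/scene0.png

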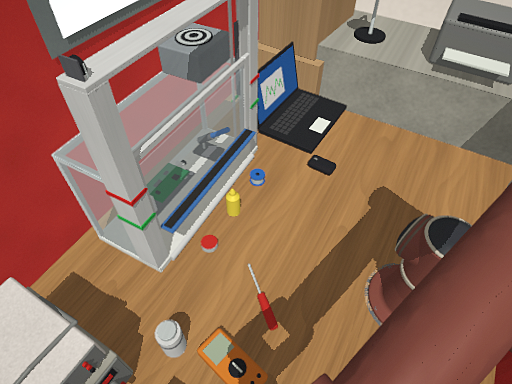

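View pics/top0.png

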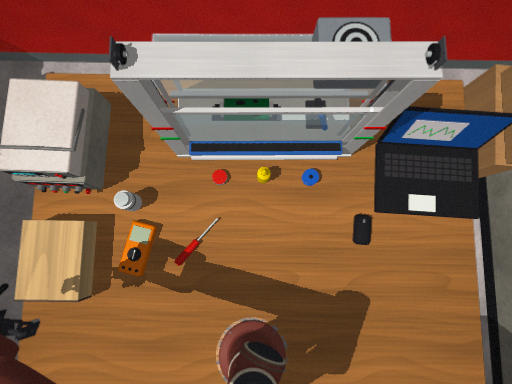

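View pics/wrist0.png

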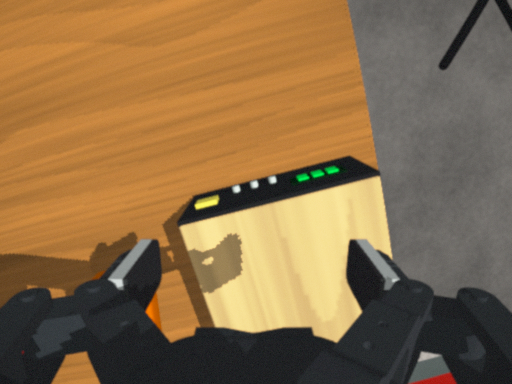

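The top view shows the cabinet straight ahead: the blue lip runs along row ≈149, columns 188–343. The tin is at (220,177), the flux at (264,174) and the reel at (311,177). The scene view shows the green clip at about (137,220) and the red at (125,196) on one jamb. Next I'll localise these.

```bash
python3 - <<'E'
from h import *
for c in ["scene","top"]:
    ci=camera_info(c)
    p,d=grab_frame(c); save(c+'1.png',p); np.save('pics/'+c+'1.npy',d)
    for q in (["sash","green_mark","red_mark","lip_edge"] if c=="scene" else ["lip_edge","hood","flux_mid","reel_mid","tin_mid"]):
        for r in cut_out(c,q)[:2]:
            P,u,v=cloud(ci,d,r["mask"])
            print(c,q,round(r["conf"],2),np.round(r["point"],1),r["mask"].sum(), np.round(np.percentile(P,[3,50,97],axis=0),3).tolist() if len(P) else None)
# lip blue pixels in both
for c in ["scene","top"]:
    ci=camera_info(c);p=cv2.imread(f'pics/{c}1.png');d=np.load(f'pics/{c}1.npy')
    hsv=cv2.cvtColor(p,cv2.COLOR_BGR2HSV)
    for n,lo,hi in [("blue",(100,120,60),(125,255,255)),("green",(50,120,80),(75,255,255)),("red",(0,180,100),(6,255,255))]:
        m=cv2.inRange(hsv,lo,hi)
        nn,l,s,_=cv2.connectedComponentsWithStats(m)
        for i in range(1,nn):
            if s[i,4]>15:
                P,u,v=cloud(ci,d,l==i)
                if len(P): print(c,n,s[i].tolist(),np.round(np.percentile(P,[3,50,97],axis=0),3).tolist())
E
```

```text
scene sash 0.74 [194.2 150.4] 10555 [[0.632, -0.27, 0.144], [0.668, 0.011, 0.273], [0.675, 0.197, 0.406]]
scene sash 0.7 [231.5 202.9] 322 [[0.559, -0.04, 0.005], [0.573, -0.017, 0.062], [0.596, -0.007, 0.105]]
scene green_mark 0.64 [144.2 221. ] 197 [[0.647, -0.319, 0.219], [0.658, 0.265, 0.228], [0.716, 0.272, 0.234]]
scene red_mark 0.61 [135.7 195.8] 269 [[0.647, -0.324, 0.308], [0.657, 0.258, 0.322], [0.716, 0.272, 0.328]]
scene lip_edge 0.6 [195.6 146.9] 10412 [[0.633, -0.269, 0.145], [0.668, 0.011, 0.274], [0.675, 0.197, 0.406]]
top lip_edge 0.74 [267.1 127.5] 8696 [[0.632, -0.271, 0.144], [0.669, -0.035, 0.27], [0.678, 0.204, 0.407]]
top hood 0.8 [279.5  85.6] 35274 [[0.643, -0.315, 0.022], [0.681, -0.048, 0.407], [0.875, 0.247, 0.616]]
top flux_mid 0.46 [266.7 173.1] 157 [[0.561, -0.05, 0.034], [0.575, -0.032, 0.084], [0.596, -0.014, 0.109]]
top flux_mid 0.23 [267.3 128.4] 8733 [[0.631, -0.272, 0.144], [0.669, -0.036, 0.271], [0.678, 0.204, 0.407]]
top reel_mid 0.55 [311.6 176.7] 229 [[0.557, -0.215, 0.001], [0.578, -0.19, 0.034], [0.602, -0.167, 0.038]]
top tin_mid 0.67 [219
[... 2605 characters left out ...]
en [354, 137, 20, 2, 39] [[0.658, -0.335, 0.225], [0.66, -0.309, 0.231], [0.662, -0.285, 0.234]]
top red [0, 0, 512, 60, 20013] [[1.379, -1.231, -0.627], [1.385, 0.101, -0.335], [1.39, 1.206, -0.188]]
top red [151, 127, 16, 3, 28] [[0.647, 0.231, 0.256], [0.648, 0.253, 0.325], [0.67, 0.286, 0.328]]
top red [364, 127, 22, 3, 44] [[0.658, -0.462, 0.001], [0.66, -0.314, 0.324], [0.762, -0.285, 0.327]]
top red [212, 170, 15, 14, 167] [[0.557, 0.097, 0.018], [0.578, 0.117, 0.022], [0.599, 0.138, 0.026]]
top red [86, 188, 4, 6, 20] [[0.511, 0.541, 0.042], [0.518, 0.546, 0.045], [0.526, 0.55, 0.05]]
top red [175, 239, 24, 27, 210] [[0.288, 0.184, 0.016], [0.327, 0.215, 0.023], [0.36, 0.249, 0.029]]
```

Emit:
step_arm([
  [-0.036, -0.026, -0.014, 0, 0, 0, 0],
  [-0.036, -0.026, -0.014, 0, 0, 0, 0],
  [-0.036, -0.026, -0.014, 0, 0, 0, 0],
  [-0.036, -0.026, -0.014, 0, 0, 0, 0],
  [-0.036, -0.026, -0.014, 0, 0, 0, 0],
  [-0.036, -0.026, -0.014, 0, 0, 0, 0],
  [-0.036, -0.026, -0.014, 0, 0, 0, 0],
  [-0.036, -0.026, -0.014, 0, 0, 0, 0],
])

```text
time: 1.5
tool_pos: [0.3859, 0.3279, 0.3442]
tool_rot: [0.0, 0.129, 0.992, 0.0]
contact_force: [0.6, 0.9, 0.6]
gripper_width: 0.003
```

```bash
cat > rec.py <<'E'
from h import *
s=state()
f=open('data.txt','a'); f.write(' '.join(f'{x:.6f}' for x in [*s['joint_pos'],*s['tool_pos'],*s['tool_rot']])+'\n')
from scipy.spatial.transform import Rotation as R
M=R.from_quat(np.r_[s['tool_rot'][1:],s['tool_rot'][0]]).as_matrix()
print(round(s['time'],2),'q',np.round(s['joint_pos'],3),'p',np.round(s['tool_pos'],4),'F',np.round(s['contact_force'],1),'w',round(s['gripper_width'],3));print(np.round(M,3))
E
echo "1.193004 0.053249 1.613983 -0.000013 1.476016 -0.118992 0.159766 0.603725 0.230315 -0.000197 0.129039 0.991639 -0.000804">data.txt
python3 rec.py
```

```text
1.5 q [ 0.557 -0.276  1.731 -0.     1.686 -0.755] p [0.3859 0.3279 0.3442] F [0.6 0.9 0.6] w 0.003
[[-0.967  0.256  0.001]
 [ 0.256  0.967  0.   ]
 [-0.001  0.001 -1.   ]]
```

Emit:
step_arm([
  [0, 0, 0, 0.14, 0, 0, 0],
  [0, 0, 0, 0.14, 0, 0, 0],
])

```text
time: 1.7
tool_pos: [0.3871, 0.3271, 0.3459]
tool_rot: [-0.017, 0.131, 0.981, -0.139]
contact_force: [0.5, 0.1, -0.3]
gripper_width: 0.0
```

```bash
python3 rec.py
```

```text
1.7 q [ 0.65  -0.114  1.606 -0.181  1.869 -0.689] p [0.3871 0.3271 0.3459] F [ 0.5  0.1 -0.3] w 0.0
[[-0.965  0.253 -0.07 ]
 [ 0.262  0.927 -0.269]
 [-0.003 -0.278 -0.961]]
```

Emit:
step_arm([
  [0, 0, 0, 0.14, 0.05, 0, 0],
  [0, 0, 0, 0.14, -0.05, 0, 0],
])

```text
time: 1.9
tool_pos: [0.3868, 0.329, 0.3439]
tool_rot: [-0.036, 0.122, 0.953, -0.276]
contact_force: [-0.9, -0.7, 0.2]
gripper_width: 0.001
```

```bash
python3 rec.py
cat > fit.py <<'E'
import numpy as np
from scipy.optimize import least_squares
from scipy.spatial.transform import Rotation as R
D=np.loadtxt('data.txt')
Rz=lambda a:R.from_euler('z',a).as_matrix(); Ry=lambda a:R.from_euler('y',a).as_matrix()
# zero: all z up; offsets per link
def fk(q,p):
    h,a1,o1,L1,e,L2,w,o5,L3=p
    M=Rz(q[0]);x=np.array([0,0,h])
    M=M@Ry(q[1]);x=x+M@[0,0,L1]+M@[a1,o1,0]
    M=M@Ry(q[2]);x=x+M@[e,0,L2]
    M=M@Rz(q[3]);
    M=M@Ry(q[4]);x=x+M@[w,o5,L3]
    M=M@Rz(q[5])@Rz(np.pi/2)
    return x,M
def load():
    def res(p):
        r=[]
        for d in D:
            x,M=fk(d[:6],p);r+=list(x-d[6:9])
        return np.r_[r,1e-4*(p-p0)]
    p0=np.array([.3,0,.037,.35,0,.4,0,.037,.2])
    return least_squares(res,p0,x_scale=.1)
if __name__=='__main__':
    s=load();print(np.round(s.x,4),np.abs(s.fun[:-9]).max())
    for d in D:
        x,M=fk(d[:6],s.x);T=R.from_quat(np.r_[d[10:],d[9]]).as_matrix()
        print(np.round(x-d[6:9],4),np.degrees(R.from_matrix(M.T@T).magnitude()))
E
python3 fit.py
```

```text
1.9 q [ 0.723  0.047  1.504 -0.342  2.049 -0.681] p [0.3868 0.329  0.3439] F [-0.9 -0.7  0.2] w 0.001
[[-0.968  0.213 -0.136]
 [ 0.252  0.818 -0.517]
 [ 0.001 -0.535 -0.845]]
[ 0.238   0.      0.0742  0.4264  0.0957  0.6099 -0.     -0.      0.2795] 2.4456757458102274e-07
[-0.  0. -0.] 4.840010274183902e-05
[ 0. -0.  0.] 8.467664536771066e-05
[-0.  0. -0.] 5.917675472154883e-05
[ 0. -0.  0.] 5.8829710517325255e-05
```

```bash
cat > ik.py <<'E'
from fit import *
P=load().x
lo=np.array([-3.01,-1.01,.06,-1.02,.09,-3.14]);hi=np.array([3.01,2.22,2.58,4.17,2.62,3.14])
def ik(x,M,q0,n=1):
    best=None;rng=np.random.default_rng(0)
    for k in range(n):
        s=q0 if k==0 else rng.uniform(lo,hi)
        f=lambda q:(lambda X,N:np.r_[X-x,.3*R.from_matrix(N.T@M).as_rotvec()])(*fk(q,P))
        r=least_squares(f,np.clip(s,lo+1e-6,hi-1e-6),bounds=(lo,hi))
        e=np.abs(r.fun).max()
        if best is None or e<best[0]-1e-6 : best=(e,r.x)
        if e<1e-6: break
    return best
def pose(psi,pitch,roll):
    z=np.array([np.cos(psi)*np.cos(pitch),np.sin(psi)*np.cos(pitch),-np.sin(pitch)])
    s=np.array([-np.sin(psi),np.cos(psi),0])
    # roll=0: tool y up
    u=np.cross(z,s)
    M0=np.c_[np.cross(u,z),u,z]
    return M0@R.from_euler('z',roll).as_matrix()
E
python3 - <<'E'
from ik import *
np.set_printoptions(precision=2,suppress=True)
for psi in [0,20,40,60]:
  for roll in [0,90,180,-90]:
    M=pose(np.radians(psi),0,np.radians(roll))
    out=[]
    q=None
    for z in (.11,.22):
        e,q=ik(np.array([.645,.14,z]),M,np.array([.3,.5,1.6,2.,1.,0]) if q is None else q,12)
        out.append((round(e,4),q))
    print(psi,roll,out)
E
```

```text
0 0 [(np.float64(0.0), array([0.18, 0.22, 2.27, 3.36, 0.93, 3.01])), (np.float64(0.0), array([ 0.18, -0.11,  2.32,  3.43,  0.66,  2.91]))]
0 90 [(np.float64(0.0), array([ 0.18,  0.22,  2.27,  3.36,  0.93, -1.7 ])), (np.float64(0.0), array([ 0.18, -0.11,  2.32,  3.43,  0.66, -1.8 ]))]
0 180 [(np.float64(0.0), array([ 0.18,  0.22,  2.27,  3.36,  0.93, -0.13])), (np.float64(0.0), array([ 0.18, -0.11,  2.32,  3.43,  0.66, -0.23]))]
0 -90 [(np.float64(0.0), array([0.18, 0.22, 2.27, 3.36, 0.93, 1.44])), (np.float64(0.0), array([ 0.18, -0.11,  2.32,  3.43,  0.66,  1.34]))]
20 0 [(np.float64(0.0), array([-0.08,  0.21,  2.29,  2.62,  0.99, -2.84])), (np.float64(0.0), array([-0.08, -0.13,  2.34,  2.49,  0.75, -2.63]))]
20 90 [(np.float64(0.0), array([-0.08,  0.21,  2.29,  2.62,  0.99, -1.27])), (np.float64(0.0), array([-0.08, -0.13,  2.34,  2.49,  0.75, -1.06]))]
20 180 [(np.float64(0.0), array([-0.08,  0.21,  2.29,  2.62,  0.99,  0.3 ])), (np.float64(0.0), array([-0.08, -0.13,  2.34,  2.49,  0.75,  0.51]))]
20 -90 [(np.float64(0.0), array([-0.08,  0.21,  2.29,  2.62,  0.99,  1.87])), (np.floa
[... 539 characters left out ...]
26,  0.29,  2.18,  2.07,  1.21,  2.15])), (np.float64(0.0), array([-0.26, -0.01,  2.22,  1.97,  1.1 ,  2.4 ]))]
60 0 [(np.float64(0.0), array([-0.34,  0.42,  1.99,  1.71,  1.45, -2.42])), (np.float64(0.0), array([-0.34,  0.18,  2.03,  1.68,  1.43, -2.21]))]
60 90 [(np.float64(0.0), array([-0.34,  0.42,  1.99,  1.71,  1.45, -0.85])), (np.float64(0.0), array([-0.34,  0.18,  2.03,  1.68,  1.43, -0.64]))]
60 180 [(np.float64(0.0), array([-0.34,  0.42,  1.99,  1.71,  1.45,  0.72])), (np.float64(0.0), array([-0.34,  0.18,  2.03,  1.68,  1.43,  0.93]))]
60 -90 [(np.float64(0.0), array([-0.34,  0.42,  1.99,  1.71,  1.45,  2.3 ])), (np.float64(0.0), array([-0.34,  0.18,  2.03,  1.68,  1.43,  2.5 ]))]
```

```bash
python3 - <<'E'
from ik import *
np.set_printoptions(precision=3,suppress=True)
q0=D[-1][:6]
psi=np.radians(22)
M=pose(psi,0,np.pi/2)
print(M)
e,q1=ik(np.array([.50,.09,.20]),M,np.array([-.08,.1,2.3,2.6,.9,-1.2]),5)
e2,q2=ik(np.array([.50,.09,.11]),M,q1)
print(e,q1,e2,q2)
N=22
X,T=fk(q0,P)
for i in range(1,N+1):
    q=q0+(q1-q0)*i/N
    x,Mn=fk(q,P)
    dx=T.T@(x-X);dr=R.from_matrix(T.T@Mn).as_rotvec()
    wc=x-P[8]*Mn[:,2]
    print(i,np.r_[dx,dr].round(3),'|',x,Mn[:,2],'wc',wc, round(np.degrees(np.linalg.norm(dr)),1))
    X,T=x,Mn
E
```

```text
[[-0.     0.375  0.927]
 [ 0.    -0.927  0.375]
 [ 1.     0.     0.   ]]
0.03665687728971734 [-0.384 -0.342  2.58   2.104  1.028 -0.828] 0.011675362346794116 [-0.373 -0.002  2.58   2.293  1.197 -1.158]
1 [ 0.003  0.011  0.027 -0.076  0.089 -0.02 ] | [0.382 0.325 0.316] [-0.206 -0.43  -0.879] wc [0.44  0.445 0.561] 6.8
2 [ 0.003  0.009  0.024 -0.082  0.089 -0.011] | [0.376 0.323 0.29 ] [-0.273 -0.332 -0.903] wc [0.453 0.416 0.543] 7.0
3 [ 0.002  0.008  0.022 -0.089  0.087 -0.002] | [0.37  0.324 0.268] [-0.333 -0.224 -0.916] wc [0.463 0.386 0.524] 7.1
4 [ 0.002  0.007  0.019 -0.095  0.085  0.006] | [0.364 0.326 0.249] [-0.384 -0.108 -0.917] wc [0.471 0.356 0.505] 7.3
5 [ 0.001  0.006  0.016 -0.101  0.081  0.014] | [0.359 0.331 0.233] [-0.424  0.015 -0.906] wc [0.477 0.326 0.486] 7.5
6 [-0.     0.006  0.013 -0.107  0.077  0.022] | [0.356 0.336 0.221] [-0.448  0.142 -0.883] wc [0.481 0.297 0.467] 7.6
7 [-0.001  0.006  0.009 -0.112  0.073  0.029] | [0.355 0.343 0.212] [-0.456  0.271 -0.848] wc [0.482 0.267 0.449] 7.8
8 [-0.002  0.006  0.006 -0.117  0.068  0.035] | [0.357 0.349 0.206] [-0.
[... 1016 characters left out ...]
0.02  -0.147  0.022  0.065] | [0.491 0.278 0.222] [ 0.379  0.91  -0.168] wc [0.385 0.024 0.269] 9.3
18 [-0.012  0.025 -0.022 -0.149  0.018  0.066] | [0.508 0.247 0.221] [ 0.506  0.856 -0.109] wc [0.366 0.008 0.252] 9.4
19 [-0.013  0.028 -0.023 -0.15   0.015  0.067] | [0.522 0.211 0.219] [ 0.625  0.778 -0.06 ] wc [ 0.347 -0.006  0.235] 9.5
20 [-0.013  0.03  -0.024 -0.151  0.013  0.069] | [0.532 0.172 0.213] [ 0.733  0.679 -0.021] wc [ 0.327 -0.018  0.219] 9.5
21 [-0.014  0.033 -0.025 -0.152  0.011  0.07 ] | [0.537 0.13  0.205] [0.827 0.563 0.007] wc [ 0.306 -0.027  0.203] 9.6
22 [-0.014  0.035 -0.025 -0.152  0.01   0.072] | [0.537 0.085 0.193] [0.902 0.431 0.023] wc [ 0.285 -0.035  0.187] 9.7
```

```bash
python3 - <<'E'
from ik import *
np.set_printoptions(precision=2,suppress=True)
for psi in (22,30,36):
    ps=np.radians(psi);M=pose(ps,0,np.pi/2);d=M[:,2]
    for z in (.11,.17,.22):
        q=np.array([-.08,.1,2.2,2.6,.9,-1.2]);o=[]
        for back in (0,.03,.06,.09,.12):
            e,q=ik(np.array([.643,.14,z])-back*d,M,q);o.append((round(e,3),q[2].round(2)))
        print(psi,z,o,q)
E
```

```text
22 0.11 [(np.float64(0.0), np.float64(2.29)), (np.float64(0.0), np.float64(2.35)), (np.float64(0.0), np.float64(2.42)), (np.float64(0.0), np.float64(2.49)), (np.float64(0.0), np.float64(2.55))] [-0.31 -0.02  2.55  2.35  1.11 -1.15]
22 0.17 [(np.float64(0.0), np.float64(2.32)), (np.float64(0.0), np.float64(2.39)), (np.float64(0.0), np.float64(2.46)), (np.float64(0.0), np.float64(2.53)), (np.float64(0.008), np.float64(2.58))] [-0.31 -0.27  2.58  2.25  0.98 -0.96]
22 0.22 [(np.float64(0.0), np.float64(2.34)), (np.float64(0.0), np.float64(2.41)), (np.float64(0.0), np.float64(2.48)), (np.float64(0.0), np.float64(2.55)), (np.float64(0.015), np.float64(2.58))] [-0.31 -0.45  2.58  2.12  0.88 -0.76]
30 0.11 [(np.float64(0.0), np.float64(2.25)), (np.float64(0.0), np.float64(2.31)), (np.float64(0.0), np.float64(2.37)), (np.float64(0.0), np.float64(2.42)), (np.float64(0.0), np.float64(2.48))] [-0.45  0.05  2.48  2.08  1.24 -1.05]
30 0.17 [(np.float64(0.0), np.float64(2.29)), (np.float64(0.0), np.float64(2.35)), (np.float64(0.0), np.float64(2.41)), (np.float64(0.0), np.float64(2.47)), (np.float64
[... 288 characters left out ...]
-0.66]
36 0.11 [(np.float64(0.0), np.float64(2.22)), (np.float64(0.0), np.float64(2.27)), (np.float64(0.0), np.float64(2.32)), (np.float64(0.0), np.float64(2.36)), (np.float64(0.0), np.float64(2.41))] [-0.51  0.11  2.41  1.93  1.33 -0.99]
36 0.17 [(np.float64(0.0), np.float64(2.25)), (np.float64(0.0), np.float64(2.3)), (np.float64(0.0), np.float64(2.35)), (np.float64(0.0), np.float64(2.4)), (np.float64(0.0), np.float64(2.45))] [-0.51 -0.11  2.45  1.88  1.27 -0.81]
36 0.22 [(np.float64(0.0), np.float64(2.26)), (np.float64(0.0), np.float64(2.31)), (np.float64(0.0), np.float64(2.37)), (np.float64(0.0), np.float64(2.42)), (np.float64(0.0), np.float64(2.47))] [-0.51 -0.29  2.47  1.83  1.22 -0.65]
```

```bash
python3 - <<'E'
from ik import *
np.set_printoptions(precision=3,suppress=True)
q0=D[-1][:6]
M=pose(np.radians(30),0,np.pi/2)
e,q1=ik(np.array([.548,.085,.20]),M,np.array([-.45,-.2,2.5,2.,1.1,-.8]),5)
print(e,q1)
N=24
X,T=fk(q0,P);q=q0;rows=[]
for i in range(1,N+1):
    x,Mn=fk(q0+(q1-q0)*i/N,P)
    x=x+[0,0,.06*np.sin(np.pi*i/N)]
    dx=T.T@(x-X);dr=R.from_matrix(T.T@Mn).as_rotvec()
    r=np.r_[dx,dr].round(3); rows.append(r.tolist())
    X=X+T@r[:3];T=T@R.from_rotvec(r[3:]).as_matrix()
    e,qn=ik(X,T,q)
    print(i,r,'|',X,T[:,2],'wc',X-P[8]*T[:,2], round(np.degrees(np.linalg.norm(r[3:])),1),round(e,4),np.abs(qn-q)*10); q=qn
for k in range(0,N,8): print([r+[0] for r in rows[k:k+8]])
E
```

```text
8.589520761326241e-11 [-0.418 -0.299  2.52   1.986  1.084 -0.755]
1 [ 0.001  0.005  0.018 -0.065  0.08  -0.012] | [0.384 0.324 0.326] [-0.199 -0.442 -0.875] wc [0.44  0.447 0.571] 5.9 0.0 [0.476 0.168 0.329 0.954 0.291 0.062]
2 [ 0.002  0.003  0.015 -0.07   0.08  -0.006] | [0.38  0.32  0.312] [-0.26  -0.357 -0.897] wc [0.453 0.42  0.562] 6.1 0.0 [0.473 0.199 0.336 0.967 0.259 0.046]
3 [ 0.001  0.004  0.014 -0.075  0.08   0.002] | [0.377 0.319 0.298] [-0.317 -0.265 -0.911] wc [0.465 0.393 0.552] 6.3 0.0 [0.48  0.167 0.335 0.985 0.283 0.007]
4 [ 0.002  0.003  0.011 -0.08   0.077  0.008] | [0.372 0.32  0.287] [-0.365 -0.165 -0.916] wc [0.474 0.366 0.543] 6.4 0.0 [0.467 0.202 0.35  0.986 0.275 0.019]
5 [ 0.001  0.003  0.01  -0.085  0.075  0.015] | [0.368 0.321 0.277] [-0.405 -0.059 -0.913] wc [0.481 0.338 0.532] 6.6 0.0 [0.479 0.204 0.376 0.987 0.306 0.036]
6 [ 0.001  0.003  0.007 -0.089  0.073  0.02 ] | [0.366 0.324 0.271] [-0.434  0.052 -0.899] wc [0.487 0.31  0.522] 6.7 0.0 [0.479 0.208 0.371 0.99  0.296 0.049]
7 [ 0.     0.004  0.005 -0.094  0.07   0.027] | [0.365 0.328 0.266] [-0.45
[... 3304 characters left out ...]
4, 0], [-0.004, 0.007, -0.002, -0.109, 0.055, 0.044, 0], [-0.006, 0.007, -0.004, -0.113, 0.05, 0.047, 0], [-0.006, 0.009, -0.006, -0.116, 0.047, 0.05, 0], [-0.009, 0.011, -0.008, -0.119, 0.042, 0.052, 0], [-0.009, 0.011, -0.01, -0.121, 0.038, 0.055, 0], [-0.012, 0.013, -0.011, -0.124, 0.036, 0.056, 0]]
[[-0.012, 0.015, -0.013, -0.126, 0.031, 0.058, 0], [-0.014, 0.017, -0.016, -0.128, 0.029, 0.059, 0], [-0.015, 0.019, -0.016, -0.13, 0.027, 0.06, 0], [-0.016, 0.021, -0.018, -0.131, 0.024, 0.06, 0], [-0.017, 0.024, -0.02, -0.133, 0.022, 0.062, 0], [-0.017, 0.026, -0.021, -0.134, 0.021, 0.063, 0], [-0.018, 0.029, -0.021, -0.135, 0.019, 0.063, 0], [-0.018, 0.031, -0.022, -0.135, 0.019, 0.064, 0]]
```

Emit:
step_arm([
  [0.001, 0.005, 0.018, -0.065, 0.08, -0.012, 0],
  [0.002, 0.003, 0.015, -0.07, 0.08, -0.006, 0],
  [0.001, 0.004, 0.014, -0.075, 0.08, 0.002, 0],
  [0.002, 0.003, 0.011, -0.08, 0.077, 0.008, 0],
  [0.001, 0.003, 0.01, -0.085, 0.075, 0.015, 0],
  [0.001, 0.003, 0.007, -0.089, 0.073, 0.02, 0],
  [0.0, 0.004, 0.005, -0.094, 0.07, 0.027, 0],
  [0.0, 0.004, 0.004, -0.098, 0.066, 0.031, 0],
])

```text
time: 2.7
tool_pos: [0.3635, 0.333, 0.2613]
tool_rot: [-0.268, 0.253, 0.926, 0.082]
contact_force: [0.3, -0.5, -0.7]
gripper_width: -0.0
```

Emit:
step_arm([
  [-0.002, 0.005, 0.002, -0.102, 0.062, 0.036, 0],
  [-0.002, 0.006, -0.001, -0.105, 0.058, 0.04, 0],
  [-0.004, 0.007, -0.002, -0.109, 0.055, 0.044, 0],
  [-0.006, 0.007, -0.004, -0.113, 0.05, 0.047, 0],
  [-0.006, 0.009, -0.006, -0.116, 0.047, 0.05, 0],
  [-0.009, 0.011, -0.008, -0.119, 0.042, 0.052, 0],
  [-0.009, 0.011, -0.01, -0.121, 0.038, 0.055, 0],
  [-0.012, 0.013, -0.011, -0.124, 0.036, 0.056, 0],
])

```text
time: 3.5
tool_pos: [0.4505, 0.3154, 0.2611]
tool_rot: [-0.312, 0.496, 0.665, 0.462]
contact_force: [-0.5, 0.3, -0.4]
gripper_width: -0.002
```

```bash
python3 rec.py; python3 fit.py|head -1
```

```text
3.5 q [-0.039 -0.268  2.159  1.203  1.446 -0.63 ] p [0.4505 0.3154 0.2611] F [-0.5  0.3 -0.4] w -0.002
[[-0.312  0.949  0.043]
 [ 0.372  0.08   0.925]
 [ 0.874  0.304 -0.378]]
[ 0.238   0.      0.0742  0.4264  0.0957  0.6099  0.     -0.      0.2795] 2.854802479967944e-07
```

Emit:
step_arm([
  [-0.012, 0.015, -0.013, -0.126, 0.031, 0.058, 0],
  [-0.014, 0.017, -0.016, -0.128, 0.029, 0.059, 0],
  [-0.015, 0.019, -0.016, -0.13, 0.027, 0.06, 0],
  [-0.016, 0.021, -0.018, -0.131, 0.024, 0.06, 0],
  [-0.017, 0.024, -0.02, -0.133, 0.022, 0.062, 0],
  [-0.017, 0.026, -0.021, -0.134, 0.021, 0.063, 0],
  [-0.018, 0.029, -0.021, -0.135, 0.019, 0.063, 0],
  [-0.018, 0.031, -0.022, -0.135, 0.019, 0.064, 0],
])

```text
time: 4.3
tool_pos: [0.5478, 0.0846, 0.198]
tool_rot: [-0.184, 0.683, 0.18, 0.684]
contact_force: [-0.0, -0.2, 0.1]
gripper_width: -0.002
```

```bash
python3 rec.py; python3 - <<'E'
from h import *
for c in ["scene","top","wrist"]:
    p,d=grab_frame(c); save(c+'2.png',p); np.save('pics/'+c+'2.npy',d)
np.save('pics/wc2.npy',camera_info("wrist")["world_from_camera"])
E
```

```text
4.3 q [-0.418 -0.291  2.521  1.994  1.087 -0.761] p [0.5478 0.0846 0.198 ] F [-0.  -0.2  0.1] w -0.002
[[-0.     0.498  0.867]
 [-0.006 -0.867  0.498]
 [ 1.    -0.005  0.003]]
```

View pics/scene2.png

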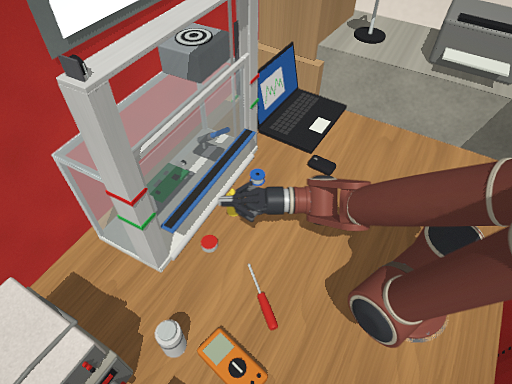

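View pics/top2.png

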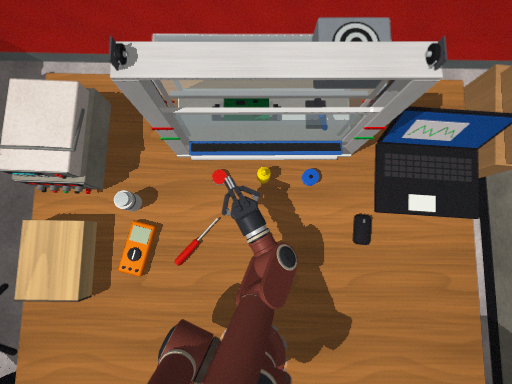

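View pics/wrist2.png

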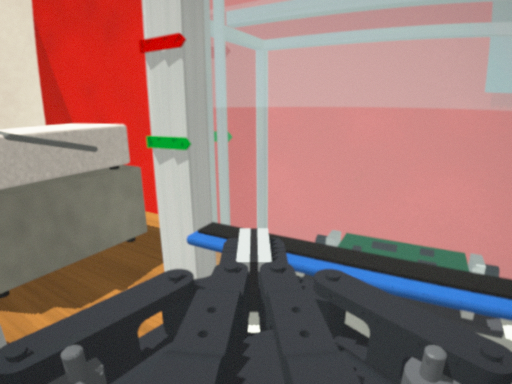

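Wrist view: the red clip's point is near (184,40) and the green clip's near (189,143). The lip's blue front edge runs from (190,238) to (512,305). The hand is clear of everything. Next I'll measure the heights.

```bash
python3 - <<'E'
from h import *
ci=camera_info("wrist");p=cv2.imread('pics/wrist2.png');d=np.load('pics/wrist2.npy')
print(np.round(ci["world_from_camera"],3).tolist())
hsv=cv2.cvtColor(p,cv2.COLOR_BGR2HSV)
for n,lo,hi,b in [("g",(50,120,80),(75,255,255),(140,125,200,160)),("r",(0,200,120),(6,255,255),(141,25,195,60)),("b",(100,120,60),(125,255,255),(180,220,512,320))]:
    m=cv2.inRange(hsv,lo,hi)>0; w=np.zeros_like(m);w[b[1]:b[3],b[0]:b[2]]=1;m&=w
    P,u,v=cloud(ci,d,m);
    for c in (range(144,192,4) if n!="b" else range(190,512,30)):
        k=u==c
        if k.any(): print(n,c,v[k].min(),v[k].max(),'top',np.round(P[k][v[k].argmin()],4),'bot',np.round(P[k][v[k].argmax()],4))
for s,b in (("g",(125,110,225,160)),("r",(125,15,225,60))):
    im=cv2.resize(p[b[1]:b[3],b[0]:b[2]],None,fx=7,fy=7,interpolation=0);cv2.imwrite(f'pics/z_{s}.png',im)
E
```

```text
[[0.502, -0.23, 0.834, 0.424], [-0.865, -0.128, 0.486, 0.013], [-0.006, -0.965, -0.263, 0.262], [0.0, 0.0, 0.0, 1.0]]
g 148 137 146 top [0.6457 0.2659 0.2337] bot [0.6465 0.268  0.2244]
g 152 136 147 top [0.6505 0.2653 0.2343] bot [0.6488 0.2647 0.2232]
g 156 136 147 top [0.6518 0.2608 0.2344] bot [0.6478 0.2576 0.2237]
g 160 137 147 top [0.6489 0.252  0.2339] bot [0.6485 0.2526 0.2239]
g 164 137 147 top [0.6482 0.2456 0.2342] bot [0.6494 0.2478 0.224 ]
g 168 137 148 top [0.649  0.2409 0.2343] bot [0.6493 0.2423 0.2234]
g 172 137 148 top [0.6507 0.2372 0.2343] bot [0.649  0.2365 0.2237]
g 176 137 148 top [0.6517 0.2329 0.2343] bot [0.6486 0.2308 0.2241]
g 180 138 148 top [0.6485 0.2247 0.234 ] bot [0.6482 0.2251 0.2244]
g 184 138 149 top [0.6487 0.2197 0.2342] bot [0.6492 0.2209 0.2236]
g 188 140 146 top [0.6539 0.2195 0.2318] bot [0.6492 0.2156 0.2267]
r 144 40 51 top [0.6478 0.2642 0.3269] bot [0.6466 0.2638 0.3165]
r 148 40 50 top [0.6484 0.2593 0.3264] bot [0.648  0.2597 0.3172]
r 152 39 49 top [0.6476 0.2529 0.3264] bot [0.6482 0.2543 0.3175]
r 156 38 49 top [0.6485 0.2485 0.326
[... 352 characters left out ...]
0.3168]
r 180 35 45 top [0.6501 0.2196 0.326 ] bot [0.6484 0.2187 0.3171]
b 190 235 243 top [0.6268 0.1996 0.1477] bot [0.6229 0.1967 0.1418]
b 220 237 251 top [0.6345 0.1708 0.149 ] bot [0.6247 0.164  0.141 ]
b 310 257 274 top [0.6367 0.0863 0.1493] bot [0.6257 0.0818 0.1411]
b 340 264 271 top [0.6369 0.0627 0.1491] bot [0.5209 0.0354 0.2082]
b 370 270 284 top [0.6366 0.0408 0.1499] bot [0.6267 0.0384 0.1446]
b 400 277 296 top [0.6382 0.0204 0.1489] bot [0.6279 0.0182 0.1404]
b 430 283 303 top [0.6388 0.001  0.149 ] bot [ 0.6289 -0.0007  0.1399]
b 460 289 309 top [ 0.6393 -0.0175  0.1491] bot [ 0.6287 -0.0186  0.1408]
b 490 295 316 top [ 0.6392 -0.0353  0.1493] bot [ 0.6293 -0.0361  0.1402]
```

View pics/z_g.png

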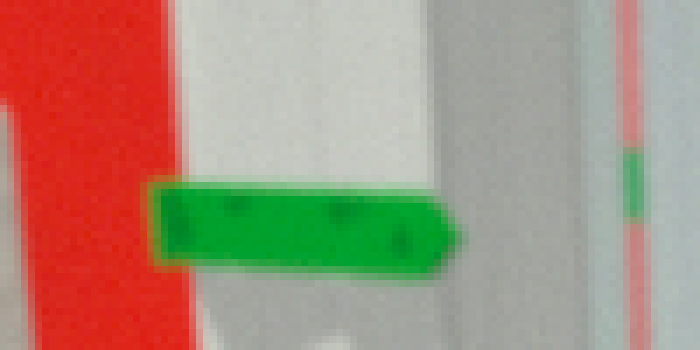

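View pics/z_r.png

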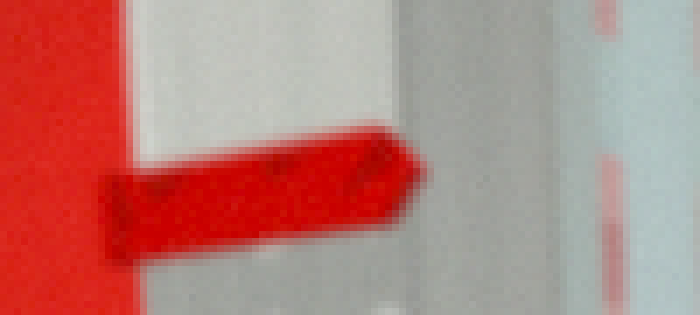

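```bash
python3 - <<'E'
from h import *
for c,k in (("wrist",2),("top",1),("scene",1),("top",2)):
    ci=camera_info(c);p=cv2.imread(f'pics/{c}{k}.png');d=np.load(f'pics/{c}{k}.npy')
    P,u,v=cloud(ci,d); 
    # cabinet frame approx
    hs=cv2.cvtColor(p,cv2.COLOR_BGR2HSV)[v,u]
    psi=np.arcsin(.0216); o=np.array([.668,-.03])
    # x cab = (P-o).(cos,sin)
    xc=(P[:,0]-o[0])*np.cos(psi)+(P[:,1]-o[1])*np.sin(psi); yc=-(P[:,0]-o[0])*np.sin(psi)+(P[:,1]-o[1])*np.cos(psi)
    box=(abs(yc)<.22)&(xc>-.06)&(xc<-.004)&(P[:,2]>.125)&(P[:,2]<.165)
    if c=="wrist" or k==2: box&=(yc<.02)|(yc>.16)
    blue=box&(hs[:,0]>100)&(hs[:,0]<125)&(hs[:,1]>120); dark=box&(hs[:,2]<70)
    print(c,k)
    for n,m in (("blue",blue),("dark",dark)):
        for a in np.arange(-.055,-.004,.005):
            s=m&(xc>=a)&(xc<a+.005)
            if s.sum()>5: print(' ',n,round(a,3),s.sum(),np.round(np.percentile(P[s,2],[10,50,90]),4))
    t=(P[:,0]>.5)&(P[:,0]<.61)&(abs(P[:,2])<.012)&(P[:,1]>-.3)&(P[:,1]<.3)
    print(' table',t.sum(),np.median(P[t,2]).round(4))
    for n,m in (("red",(hs[:,0]<7)&(hs[:,1]>180)&(P[:,2]>.3)),("green",(hs[:,0]>50)&(hs[:,0]<75)&(hs[:,1]>120)&(P[:,2]>.2)&(P[:,2]<.25))):
        for sd in (1,-1):
            s=m&(abs(xc+.02)<.02)&(yc*sd>.24)&(yc*sd<.32)
            if s.sum()>5: print(' ',n,sd,s.sum(),np.percentile(P[s,2],[2,50,98]).round(4),(np.median(xc[s])).round(4),np.percentile(yc[s],[2,98]).round(3))
E
```

```text
wrist 2
  blue -0.045 179 [0.1422 0.1437 0.1457]
  blue -0.04 966 [0.1418 0.1461 0.1481]
  blue -0.035 310 [0.1477 0.1482 0.1487]
  blue -0.03 250 [0.1479 0.1486 0.1496]
  dark -0.035 8 [0.1505 0.151  0.1518]
  dark -0.03 389 [0.1501 0.151  0.1517]
  dark -0.025 295 [0.1507 0.1512 0.1517]
  dark -0.02 289 [0.1508 0.1513 0.1518]
  dark -0.015 248 [0.1508 0.1512 0.1518]
  dark -0.01 199 [0.1508 0.1513 0.1518]
  dark -0.005 13 [0.1502 0.1507 0.1512]
 table 0 nan
  red 1 532 [0.3164 0.3217 0.327 ] -0.0137 [0.247 0.3  ]
  green 1 462 [0.2235 0.2291 0.2343] -0.0134 [0.247 0.298]
top 1
  blue -0.045 84 [0.1424 0.1451 0.1477]
  blue -0.04 229 [0.1428 0.1458 0.1488]
  blue -0.035 231 [0.1436 0.1458 0.1487]
  blue -0.03 23 [0.1421 0.1448 0.1461]
  blue -0.01 50 [0.1473 0.1491 0.152 ]
  blue -0.005 22 [0.1433 0.145  0.1479]
  dark -0.035 12 [0.1499 0.1509 0.1523]
  dark -0.03 230 [0.1467 0.1493 0.1521]
  dark -0.025 216 [0.1463 0.149  0.1515]
  dark -0.02 243 [0.1466 0.1493 0.1517]
  dark -0.015 208 [0.1468 0.1494 0.1519]
  dark -0.01 174 [0.1467 0.1487 0.151 ]
  dark -0.005 6 [0.144  0.1449 0.
[... 1064 characters left out ...]
0.1426 0.1459 0.1485]
  blue -0.035 152 [0.1437 0.1462 0.1486]
  blue -0.03 9 [0.1423 0.1447 0.146 ]
  blue -0.01 17 [0.1473 0.1486 0.1516]
  blue -0.005 18 [0.1449 0.1465 0.1494]
  dark -0.035 12 [0.1501 0.1519 0.1533]
  dark -0.03 162 [0.147  0.1493 0.1516]
  dark -0.025 152 [0.147  0.1491 0.1521]
  dark -0.02 155 [0.1467 0.1493 0.1519]
  dark -0.015 160 [0.1471 0.1492 0.152 ]
  dark -0.01 116 [0.1462 0.149  0.1516]
 table 4526 0.0002
  red 1 43 [0.3155 0.3223 0.3285] -0.0135 [0.246 0.298]
  red -1 40 [0.318  0.3241 0.3305] -0.0146 [-0.304 -0.255]
  green 1 55 [0.2212 0.2313 0.2352] -0.013 [0.246 0.297]
  green -1 38 [0.227  0.2308 0.2371] -0.0146 [-0.304 -0.254]
  return _methods._mean(a, axis=axis, dtype=dtype,
  ret = ret.dtype.type(ret / rcount)
```

Emit:
step_arm([
  [-0.02, 0, 0, 0, 0, 0, 0],
  [-0.03, 0, 0, 0, 0, 0, 0],
  [-0.026, 0, 0, 0, 0, 0, 0],
  [-0.01, 0, 0, 0, 0, 0, 0],
  [0, 0, 0, 0, 0, 0, 0],
])

```text
time: 4.95
tool_pos: [0.5477, 0.0875, 0.1111]
tool_rot: [-0.187, 0.683, 0.183, 0.682]
contact_force: [0.5, 0.7, -0.0]
gripper_width: 0.003
```

Emit:
step_arm([
  [0, 0, 0.02, 0, 0, 0, 0],
  [0, 0, 0.025, 0, 0, 0, 0],
  [0, 0, 0.02, 0, 0, 0, 0],
  [0, 0, 0.015, 0, 0, 0, 0],
  [0, 0, 0.005, 0, 0, 0, 0],
  [0, 0, 0, 0, 0, 0, 0],
])

```text
time: 5.55
tool_pos: [0.6214, 0.1301, 0.1131]
tool_rot: [-0.186, 0.682, 0.184, 0.683]
contact_force: [-0.8, -0.4, 0.7]
gripper_width: 0.003
```

```bash
python3 rec.py; python3 - <<'E'
from h import *
for c in ["scene","wrist"]:
    p,d=grab_frame(c); save(c+'3.png',p); np.save('pics/'+c+'3.npy',d)
E
```

```text
5.55 q [-0.225  0.192  2.302  2.277  1.118 -1.092] p [0.6214 0.1301 0.1131] F [-0.8 -0.4  0.7] w 0.003
[[-0.001  0.504  0.864]
 [-0.004 -0.864  0.504]
 [ 1.    -0.002  0.003]]
```

View pics/scene3.png

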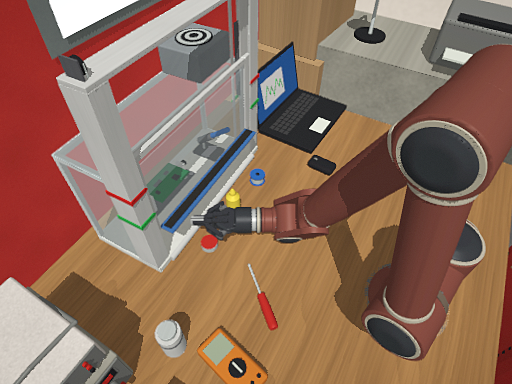

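View pics/wrist3.png

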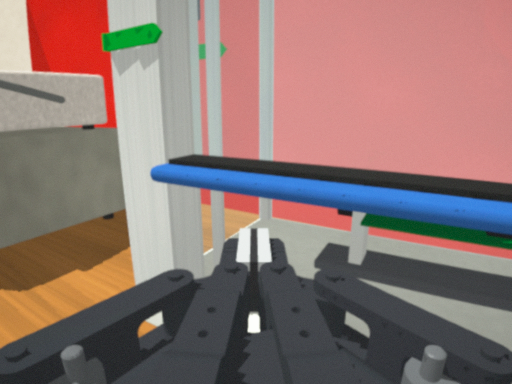

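Emit:
step_arm([
  [0, 0, 0.012, 0, 0, 0, 0],
  [0, 0, 0.01, 0, 0, 0, 0],
  [0, 0, 0, 0, 0, 0, 0],
])

```text
time: 5.95
tool_pos: [0.6411, 0.141, 0.1128]
tool_rot: [-0.186, 0.682, 0.183, 0.683]
contact_force: [-0.0, 0.0, 0.7]
gripper_width: 0.003
```

Emit:
step_arm([
  [0.003, 0, 0, 0, 0, 0, 0],
  [0.003, 0, 0, 0, 0, 0, 0],
  [0.001, 0, 0, 0, 0, 0, 0],
  [0, 0, 0, 0, 0, 0, 0],
])

```text
time: 6.35
tool_pos: [0.6398, 0.1406, 0.1195]
tool_rot: [-0.185, 0.682, 0.183, 0.683]
contact_force: [-0.4, -0.8, -0.3]
gripper_width: -0.003
```

Emit:
step_arm([
  [0.001, 0, 0, 0, 0, 0, 0],
  [0, 0, 0, 0, 0, 0, 0],
])

```text
time: 6.55
tool_pos: [0.6399, 0.1406, 0.1202]
tool_rot: [-0.186, 0.682, 0.183, 0.683]
contact_force: [-0.1, -0.5, -0.6]
gripper_width: -0.002
```

Emit:
step_arm([
  [0.001, 0, 0, 0, 0, 0, 0],
  [0, 0, 0, 0, 0, 0, 0],
])

```text
time: 6.75
tool_pos: [0.6399, 0.1406, 0.1213]
tool_rot: [-0.186, 0.682, 0.183, 0.683]
contact_force: [-0.0, -0.1, 0.4]
gripper_width: -0.004
```

Emit:
step_arm([
  [0.001, 0, 0, 0, 0, 0, 0],
  [0, 0, 0, 0, 0, 0, 0],
])

```text
time: 6.95
tool_pos: [0.6399, 0.1406, 0.1223]
tool_rot: [-0.186, 0.682, 0.183, 0.683]
contact_force: [-0.3, -0.0, 0.3]
gripper_width: 0.002
```

Emit:
step_arm([
  [0.001, 0, 0, 0, 0, 0, 0],
  [0, 0, 0, 0, 0, 0, 0],
])

```text
time: 7.15
tool_pos: [0.6399, 0.1407, 0.1233]
tool_rot: [-0.186, 0.682, 0.183, 0.683]
contact_force: [0.4, 0.8, -0.4]
gripper_width: -0.002
```

Emit:
step_arm([
  [0.001, 0, 0, 0, 0, 0, 0],
  [0, 0, 0, 0, 0, 0, 0],
])

```text
time: 7.35
tool_pos: [0.64, 0.1406, 0.1243]
tool_rot: [-0.186, 0.682, 0.183, 0.683]
contact_force: [-0.8, 0.2, 0.9]
gripper_width: -0.003
```

Emit:
step_arm([
  [0.001, 0, 0, 0, 0, 0, 0],
  [0, 0, 0, 0, 0, 0, 0],
])

```text
time: 7.55
tool_pos: [0.6399, 0.1406, 0.1251]
tool_rot: [-0.186, 0.683, 0.183, 0.683]
contact_force: [0.6, -0.8, 0.7]
gripper_width: 0.002
```

Emit:
step_arm([
  [0.001, 0, 0, 0, 0, 0, 0],
  [0, 0, 0, 0, 0, 0, 0],
])

```text
time: 7.75
tool_pos: [0.6398, 0.1406, 0.1257]
tool_rot: [-0.185, 0.683, 0.183, 0.683]
contact_force: [1.5, -0.2, -3.3]
gripper_width: -0.001
```

Emit:
step_arm([
  [0.001, 0, 0, 0, 0, 0, 0],
  [0, 0, 0, 0, 0, 0, 0],
])

```text
time: 7.95
tool_pos: [0.6398, 0.1406, 0.127]
tool_rot: [-0.186, 0.683, 0.183, 0.683]
contact_force: [0.5, -0.7, -1.9]
gripper_width: -0.001
```

Emit:
step_arm([
  [0.001, 0, 0, 0, 0, 0, 0],
  [0, 0, 0, 0, 0, 0, 0],
])

```text
time: 8.15
tool_pos: [0.6398, 0.1406, 0.1281]
tool_rot: [-0.186, 0.682, 0.183, 0.683]
contact_force: [0.7, 0.2, -1.7]
gripper_width: -0.002
```

Emit:
step_arm([
  [0.002, 0, 0, 0, 0, 0, 0],
  [0.003, 0, 0, 0, 0, 0, 0],
  [0.003, 0, 0, 0, 0, 0, 0],
  [0.003, 0, 0, 0, 0, 0, 0],
  [0.003, 0, 0, 0, 0, 0, 0],
  [0.003, 0, 0, 0, 0, 0, 0],
  [0.003, 0, 0, 0, 0, 0, 0],
  [0.003, 0, 0, 0, 0, 0, 0],
])

```text
time: 8.95
tool_pos: [0.6397, 0.1406, 0.1513]
tool_rot: [-0.186, 0.682, 0.183, 0.683]
contact_force: [-1.1, 0.0, -2.4]
gripper_width: -0.001
```

Emit:
step_arm([
  [0.003, 0, 0, 0, 0, 0, 0],
  [0.003, 0, 0, 0, 0, 0, 0],
  [0.003, 0, 0, 0, 0, 0, 0],
  [0.003, 0, 0, 0, 0, 0, 0],
  [0.003, 0, 0, 0, 0, 0, 0],
  [0.003, 0, 0, 0, 0, 0, 0],
  [0.003, 0, 0, 0, 0, 0, 0],
  [0.003, 0, 0, 0, 0, 0, 0],
])

```text
time: 9.75
tool_pos: [0.6398, 0.1406, 0.1754]
tool_rot: [-0.186, 0.682, 0.183, 0.683]
contact_force: [-1.8, 0.9, -1.6]
gripper_width: -0.0
```

Emit:
step_arm([
  [0.003, 0, 0, 0, 0, 0, 0],
  [0.003, 0, 0, 0, 0, 0, 0],
  [0.003, 0, 0, 0, 0, 0, 0],
  [0.003, 0, 0, 0, 0, 0, 0],
  [0.003, 0, 0, 0, 0, 0, 0],
  [0.002, 0, 0, 0, 0, 0, 0],
  [0.001, 0, 0, 0, 0, 0, 0],
  [0, 0, 0, 0, 0, 0, 0],
])

```text
time: 10.55
tool_pos: [0.6402, 0.1402, 0.1939]
tool_rot: [-0.186, 0.682, 0.183, 0.683]
contact_force: [-0.2, 0.6, -1.5]
gripper_width: -0.002
```

```bash
python3 rec.py; python3 - <<'E'
from h import *
for c in ["top","wrist"]:
    p,d=grab_frame(c); save(c+'4.png',p); np.save('pics/'+c+'4.npy',d)
E
```

```text
10.55 q [-0.188 -0.017  2.3    2.219  0.965 -0.92 ] p [0.6402 0.1402 0.1939] F [-0.2  0.6 -1.5] w -0.002
[[-0.001  0.503  0.864]
 [-0.004 -0.864  0.503]
 [ 1.    -0.003  0.003]]
```

View pics/wrist4.png

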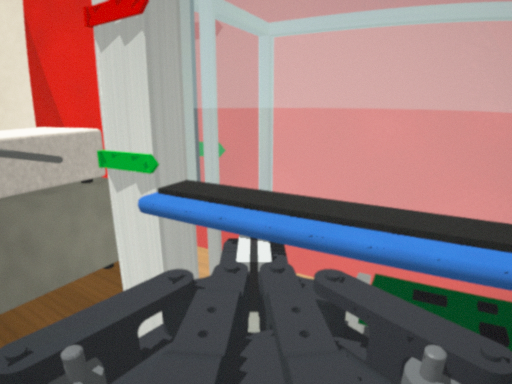

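View pics/top4.png

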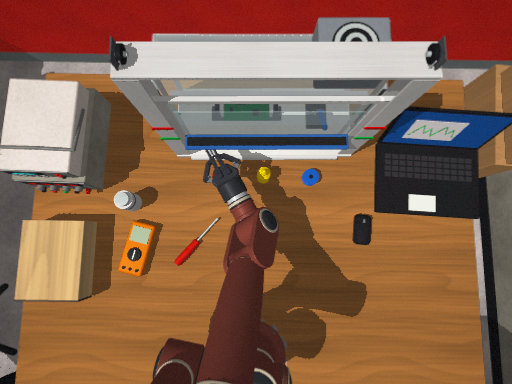

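The lip is riding on the fingertips. In the wrist view it is just below the green clip: the clip's point is at (157,163) and the lip's end at (142,203). Now I'll measure the rubber top against the green clip's middle.

```bash
cat > meas.py <<'E'
from h import *
import sys
def run(c,k,z0,mask_arm=True):
    ci=camera_info(c);p=cv2.imread(f'pics/{c}{k}.png');d=np.load(f'pics/{c}{k}.npy')
    P,u,v=cloud(ci,d);hs=cv2.cvtColor(p,cv2.COLOR_BGR2HSV)[v,u]
    psi=np.arcsin(.0216); o=np.array([.668,-.03])
    xc=(P[:,0]-o[0])*np.cos(psi)+(P[:,1]-o[1])*np.sin(psi); yc=-(P[:,0]-o[0])*np.sin(psi)+(P[:,1]-o[1])*np.cos(psi)
    box=(abs(yc)<.22)&(xc>-.032)&(xc<-.008)&(abs(P[:,2]-z0)<.012)
    s=box&(hs[:,2]<70); rub=np.median(P[s,2])
    out=[c,k,'rubber',s.sum(),rub.round(4)]
    for n,m,zz in (("red",(hs[:,0]<7)&(hs[:,1]>180),.322),("green",(hs[:,0]>50)&(hs[:,0]<75)&(hs[:,1]>120),.229)):
        for sd in (1,-1):
            t=m&(abs(P[:,2]-zz)<.012)&(abs(xc+.02)<.02)&(yc*sd>.24)&(yc*sd<.32)
            if t.sum()>15:
                a=np.percentile(P[t,2],[2,50,98]); out+=[n,sd,t.sum(),((a[0]+a[2])/2).round(4),a[1].round(4)]
    print(*out)
for a in sys.argv[2:]: run(a[:-1],a[-1],float(sys.argv[1]))
E
python3 meas.py .219 wrist4 top4; python3 meas.py .15 wrist2 wrist3 top2 top1 scene1
```

```text
wrist 4 rubber 7209 0.2175 red 1 1097 0.3191 0.3184 green 1 1022 0.2267 0.2268
top 4 rubber 1130 0.2179 red 1 39 0.3223 0.3238 red -1 36 0.3216 0.3242 green 1 54 0.2284 0.2319 green -1 36 0.2304 0.2308
wrist 2 rubber 0 nan
wrist 3 rubber 0 nan
top 2 rubber 1008 0.1492 red 1 43 0.322 0.3223 red -1 40 0.3242 0.3241 green 1 55 0.2282 0.2313 green -1 38 0.2321 0.2308
top 1 rubber 1005 0.1492 red 1 37 0.3218 0.3246 red -1 40 0.3224 0.3247 green 1 55 0.2289 0.2313 green -1 37 0.23 0.2307
scene 1 rubber 754 0.1487 red 1 98 0.321 0.3224 red -1 21 0.3191 0.318 green 1 82 0.2282 0.2296 green -1 25 0.2264 0.227
  return _methods._mean(a, axis=axis, dtype=dtype,
  ret = ret.dtype.type(ret / rcount)
```

Emit:
step_arm([
  [0.002, 0, 0, 0, 0, 0, 0],
  [0.003, 0, 0, 0, 0, 0, 0],
  [0.003, 0, 0, 0, 0, 0, 0],
  [0.003, 0, 0, 0, 0, 0, 0],
  [0.003, 0, 0, 0, 0, 0, 0],
  [0.003, 0, 0, 0, 0, 0, 0],
  [0.001, 0, 0, 0, 0, 0, 0],
  [0, 0, 0, 0, 0, 0, 0],
])

```text
time: 11.45
tool_pos: [0.64, 0.1404, 0.2119]
tool_rot: [-0.186, 0.682, 0.183, 0.683]
contact_force: [-0.2, -0.0, -0.4]
gripper_width: -0.003
```

```bash
python3 rec.py; python3 - <<'E'
from h import *
for c in ["top","wrist"]:
    p,d=grab_frame(c); save(c+'5.png',p); np.save('pics/'+c+'5.npy',d)
E
python3 meas.py .237 wrist5 top5
```

```text
11.45 q [-0.188 -0.067  2.305  2.192  0.938 -0.874] p [0.64   0.1404 0.2119] F [-0.2 -0.  -0.4] w -0.003
[[-0.001  0.503  0.864]
 [-0.004 -0.864  0.503]
 [ 1.    -0.003  0.003]]
wrist 5 rubber 7192 0.2355 red 1 1205 0.3194 0.3193 green 1 868 0.2267 0.2276
top 5 rubber 1214 0.2361 red 1 38 0.3225 0.3241 red -1 40 0.3224 0.3245 green 1 54 0.2287 0.232 green -1 38 0.2302 0.2307
```

View pics/wrist5.png

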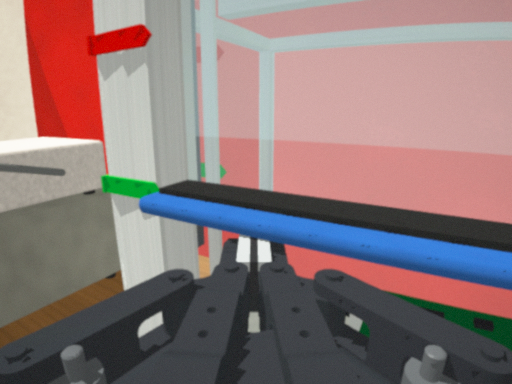

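Emit:
step_arm([
  [0.001, 0, 0, 0, 0, 0, 0],
  [0.001, 0, 0, 0, 0, 0, 0],
  [0.001, 0, 0, 0, 0, 0, 0],
  [0.001, 0, 0, 0, 0, 0, 0],
  [0, 0, 0, 0, 0, 0, 0],
])

```text
time: 12.05
tool_pos: [0.6398, 0.1404, 0.2152]
tool_rot: [-0.186, 0.682, 0.183, 0.683]
contact_force: [0.6, 0.5, -2.1]
gripper_width: 0.003
```

```bash
python3 rec.py; python3 - <<'E'
from h import *
for c in ["top","wrist"]:
    p,d=grab_frame(c); save(c+'6.png',p); np.save('pics/'+c+'6.npy',d)
E
python3 meas.py .24 wrist6 top6
```

```text
12.05 q [-0.188 -0.077  2.306  2.185  0.932 -0.864] p [0.6398 0.1404 0.2152] F [ 0.6  0.5 -2.1] w 0.003
[[ 0.     0.503  0.864]
 [-0.004 -0.864  0.503]
 [ 1.    -0.004  0.002]]
wrist 6 rubber 7228 0.2388 red 1 1188 0.3194 0.3194 green 1 764 0.2268 0.2279
top 6 rubber 1190 0.2392 red 1 41 0.3226 0.3228 red -1 39 0.3233 0.3243 green 1 54 0.2292 0.232 green -1 39 0.2306 0.2317
```

Emit:
step_arm([
  [0.001, 0, 0, 0, 0, 0, 0],
  [0, 0, 0, 0, 0, 0, 0],
])

```text
time: 12.35
tool_pos: [0.6398, 0.1404, 0.2161]
tool_rot: [-0.186, 0.682, 0.183, 0.683]
contact_force: [-0.3, 1.6, -1.9]
gripper_width: 0.003
```

```bash
python3 rec.py; python3 - <<'E'
from h import *
for c in ["top","wrist"]:
    p,d=grab_frame(c); save(c+'7.png',p); np.save('pics/'+c+'7.npy',d)
E
python3 meas.py .241 wrist7 top7
```

```text
12.35 q [-0.188 -0.08   2.306  2.183  0.93  -0.861] p [0.6398 0.1404 0.2161] F [-0.3  1.6 -1.9] w 0.003
[[ 0.     0.503  0.864]
 [-0.004 -0.864  0.503]
 [ 1.    -0.004  0.002]]
wrist 7 rubber 7215 0.2397 red 1 1186 0.3194 0.3193 green 1 732 0.2268 0.2279
top 7 rubber 1187 0.2402 red 1 43 0.3224 0.3245 red -1 39 0.3233 0.3246 green 1 54 0.2279 0.2314 green -1 39 0.2307 0.2315
```

Emit:
step_arm([
  [-0.004, 0, 0, 0, 0, 0, 0],
  [-0.006, 0, 0, 0, 0, 0, 0],
  [-0.006, 0, 0, 0, 0, 0, 0],
  [0, 0, 0, 0, 0, 0, 0],
])

```text
time: 12.85
tool_pos: [0.6397, 0.1403, 0.1987]
tool_rot: [-0.186, 0.683, 0.182, 0.682]
contact_force: [-0.2, 0.3, 0.1]
gripper_width: 0.001
```

Emit:
step_arm([
  [0, 0, -0.01, 0, 0, 0, 0],
  [0, 0, -0.02, 0, 0, 0, 0],
  [0, 0, -0.02, 0, 0, 0, 0],
  [0, 0, -0.02, 0, 0, 0, 0],
  [0, 0, -0.02, 0, 0, 0, 0],
  [0, 0, -0.01, 0, 0, 0, 0],
  [0, 0, 0, 0, 0, 0, 0],
])

```text
time: 13.55
tool_pos: [0.5528, 0.0893, 0.1999]
tool_rot: [-0.185, 0.682, 0.182, 0.683]
contact_force: [-0.3, 1.3, 0.2]
gripper_width: -0.0
```

```bash
python3 rec.py; python3 - <<'E'
from h import *
for c in ["top","wrist","scene"]:
    p,d=grab_frame(c); save(c+'8.png',p); np.save('pics/'+c+'8.npy',d)
E
python3 meas.py .241 wrist8 top8 scene8
```

```text
13.55 q [-0.4   -0.281  2.509  2.004  1.076 -0.766] p [0.5528 0.0893 0.1999] F [-0.3  1.3  0.2] w -0.0
[[-0.     0.502  0.865]
 [-0.004 -0.865  0.502]
 [ 1.    -0.003  0.002]]
wrist 8 rubber 1879 0.2397 red 1 565 0.3196 0.3196 green 1 385 0.2268 0.2268
top 8 rubber 1187 0.2403 red 1 39 0.3224 0.323 red -1 39 0.3213 0.3248 green 1 53 0.2288 0.2318 green -1 39 0.2311 0.2307
scene 8 rubber 835 0.2398 red 1 96 0.3214 0.3226 red -1 19 0.3204 0.3198 green 1 83 0.2274 0.2295 green -1 24 0.2288 0.2266
```

View pics/wrist8.png

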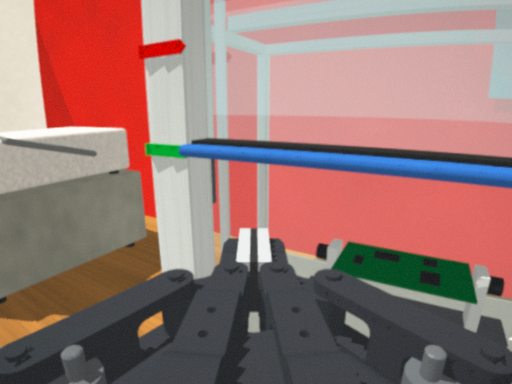

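View pics/scene8.png

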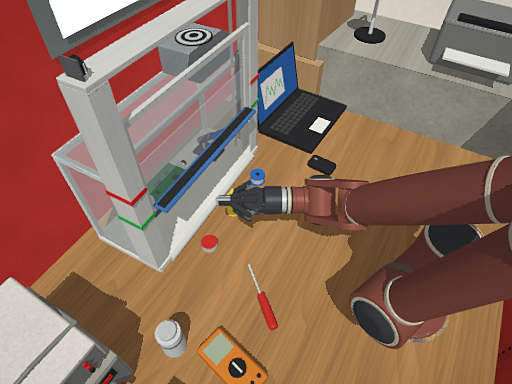

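Wrist view: the lip's end (182,150) meets the green clip's point, and the hand is clear. One last check that the loose things haven't moved, then I'll hand in.

```bash
python3 - <<'E'
from h import *
a=cv2.imread('pics/top1.png').astype(int);b=cv2.imread('pics/top8.png').astype(int)
for n,(x,y) in dict(tin=(220,177),flux=(264,174),reel=(311,177),det=(127,200),meter=(137,248),driver=(190,248),mouse=(362,229)).items():
    d=abs(a-b)[y-12:y+13,x-12:x+13].max(2);print(n,(d>40).sum())
job_done(); print(state()['time'])
E
```

```text
tin 130
flux 126
reel 0
det 0
meter 180
driver 242
mouse 0
the job is handed in; nothing more can be done
the job is handed in; nothing more can be done
```

```bash
python3 - <<'E'
import numpy as np,cv2
for c,b in (("scene",[("tin",(0,12),(195,228,225,252)),("yellow",(22,35),(222,185,245,220)),("driver",(0,12),(240,280,290,335)),("meter",(8,16),(195,320,270,384))]),("top",[("tin",(0,12),(205,162,236,190)),("driver",(0,12),(170,235,202,270)),("meter",(8,16),(115,215,160,280))])):
  for n,h,(x0,y0,x1,y1) in b:
    for k in (1,8):
        s=cv2.cvtColor(cv2.imread(f'pics/{c}{k}.png'),cv2.COLOR_BGR2HSV)[y0:y1,x0:x1]
        m=(s[...,0]>=h[0])&(s[...,0]<=h[1])&(s[...,1]>200)&(s[...,2]>130)
        v,u=np.nonzero(m);print(c,n,k,len(u),u.mean().round(1)+x0,v.mean().round(1)+y0)
E
```

```text
scene tin 1 124 209.0 241.0
scene tin 8 135 208.9 241.0
scene yellow 1 0 nan nan
scene yellow 8 1 226.0 194.0
scene driver 1 127 264.3 303.9
scene driver 8 249 266.8 310.6
scene meter 1 793 236.5 362.4
scene meter 8 556 231.2 358.9
top tin 1 168 218.9 176.2
top tin 8 130 217.7 175.9
top driver 1 99 190.8 246.4
top driver 8 213 185.8 252.1
top meter 1 402 135.6 244.0
top meter 8 745 135.2 252.1<stdin>:7: RuntimeWarning: Mean of empty slice.
  ret = ret.dtype.type(ret / rcount)
```

View pics/top8.png

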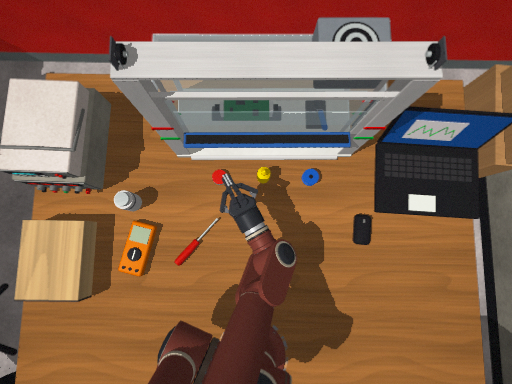

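The job is handed in. I pushed the window up from beneath the blue lip with the shut fingers, about 91 mm, until its underside was level with the green points. I then lowered the hand and drew it back about 100 mm. This took about 14 s.

- **Height:** After the hand was withdrawn, the wrist camera put the lip's underside at about 226.7 mm and the green point at 226.8 mm. Corrected against the red clip, both come to about 227.2 mm. The top and scene cameras agree on the lip to within 1 mm. Their readings of the green clip scatter by 1–4 mm because the bands are only a few pixels high there.
- **Red clips:** The lip stayed about 93 mm below the red points. The largest force I read while pushing was about 4 N.
- **Things left standing:** My automatic before-and-after picture comparison flagged changes at the tin, flux bottle, meter and screwdriver. By eye, all of them stand where they did in the first picture. I put the flagged changes down to the arm's moved shadow and the hand covering part of the tin. The reel, detector and mouse showed no change at all.
- **Not measured:** A follow-up colour check after hand-in was upset by the same shadows, and it could not find the flux bottle. So the flux bottle, meter and screwdriver are confirmed only by eye. The tin was also within about 1 pixel in both cameras.

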